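# Free a folding sign stand, flip its kickstand out and hold the frame upright

## Task

Get the folding sign stand ready for its board: turn the hold-down knob a quarter turn counter-clockwise (seen from above) to its stop so that it frees the frame, then, with the frame still lying, flip the wire kickstand over its centre until it drops fully open against its stop. Then lift the frame by its top bar and finish while still gripping that bar, holding the frame upright and still (not leaning back on the kickstand, and it tips over if let go). Leave the cheeses beside it where they are.

Things in the scene. Friction and masses are not known exactly. Their poses are not given: they have to be found in the camera images.
- stand: Dark steel base plate fixed to the deck, 210 x 170 x 5 mm, with a lug at its right for the knob post. Origin: centre of its underside, below the hub axis. The frame lies down to its -x side (towards the robot); y is left, z up. Offsets in the other entries are in these axes.
- hub (a point): Middle of the frame's hinge axis (along the stand's y), 35 mm above the deck. Hub cheeks stand 64 to 72 mm either side of it, 50 mm high. Two rest blocks, 14 mm square and 77 mm high, stand under the frame's tubes 58 mm to the -x side.
- frame (a joint): Frame hinge at the hub (rad). 0: lying on the rest blocks, 50 degrees from upright, top bar 169 mm to the -x side of the hub and 176 mm above the deck. 0.873: exactly upright, top bar 220 mm straight above the hub. About 0.7 kg, swings freely, falls back to 0 when let go. Pushed past upright it leans on the open kickstand at about 0.98 (kickstand folded: stop at 1.4).
- top_bar (a point): Centre of the frame's round top bar, along the stand's y, 12 mm in diameter over its middle 60 mm, so it can turn between fingers gripping it across from above. The frame is an upside-down U of 10 mm tube, side tubes 100 mm apart (centres), 220 mm from hub axis to bar. It is open below the bar down to a wooden panel (0 to 117 mm from the hub) on its front face.
- kick_hinge (a point): Point on the kickstand's hinge axis (along the stand's y), on the frame: 60 mm from the hub axis along the frame and 15 mm out on its back (the upper face while it lies).
- kickstand (a joint): Kickstand hinge on the frame (rad). 0: folded along the frame's back (its upper face while lying), pointing to the top bar. Grows as it swings up and over to the far (+x) side; 2.618: fully open, at its stop. No spring: its own weight (0.12 kg, torque at most about 0.07 N m) drops it back to 0 before it points straight up (about 0.87 while the frame lies) and on over to 2.618 beyond that.
- kick_foot (a point): Centre of the kickstand's foot bar: round aluminium, 11 mm in diameter, along the stand's y, 90 mm from the kickstand's hinge, joining two 9 mm wire legs with 55 mm clear between them. While the frame lies: folded, it is 105 mm to the -x side of the hub and 143 mm above the deck; open, 53 mm to the +x side and 69 mm above the deck.
- knob (a joint): Turn of the hold-down knob (rad), positive counter-clockwise from above. At 0 its steel tongue (12 mm wide, reaching 40 mm from the axis, 83 to 92 mm above the deck) points to the stand's +y over a flat lug on the frame's right-hand tube and blocks its rise; 1.571: stop, tongue along -x beside the frame. Stays where left (friction 0.05 N m). Starts at 0 to 0.25.
- knob_grip (a point): Middle of the knob's black bar grip, on its vertical axis, 123 mm above the deck, 40 mm to the -x side of the hub and 100 mm to its right (-y). The grip is 44 mm long, 12 mm wide, 40 mm high (98 to 138 mm above the deck); its length lies in line with the tongue, so along the stand's y at 0.
- smoked_brick: Bystander: tan cheese brick, 53 x 82 x 38 mm, left of the stand. Origin at its underside.
- herb_block: Bystander: pale cheese block with herbs on top, 67 x 86 x 66 mm, right of the stand, nearer the robot. Origin at its underside.
- pressed_cut: Bystander: cheese wedge with a dark rind, 100 x 92 x 40 mm, right of the stand, farther back. Origin at its underside.

How it is judged:
By the outcome, as a careful person would: the job done as asked, in the order asked, and still so for the second after the job is handed in, while the arm keeps its last pose, push and grip.
It also fails if it takes over 58 s, if anything falls off the work surface, if the arm or the gripper's body presses on something with over 40 N, if the wrist force passes 120 N, or if a joint passes its speed limit or range.

## Robot

A 7-joint arm with a two-finger parallel gripper is mounted at the origin on a cart in front of the work surface, level with it; the furniture and walls round the work are solid. World frame = base frame: x ahead of the robot, y to its left, z up, the work surface at z = 0. Lengths are in m, angles in rad, forces in N, time in s.
With the tool pointing down it reaches from about 0.35 to 0.9 m from the base axis. Payload 8.1 kg.
Tool frame: the origin (TCP) lies between the finger pads; the fingertips stand 17 mm ahead of it and the grasp point (between the pads) lies 2 mm behind it; z points along the fingers, y is the line along which they close (so a half turn about z gives the same grasp; the last joint's range is limited). The gripper opens to 92 mm and grips with 3 to 60 N. Pads are 19 mm wide; open, the fingers measure 130 mm over their backs; the gripper's body (75 mm by 190 mm) begins 47 mm behind the grasp point.
Start: joints at [-1.307, 0.434, 0.025, 1.573, -0.012, 1.134, -0.075], TCP at [0.224, 0.583, 0.244] pointing down, gripper open.
Joint ranges: [-2.62, 2.62], [-0.44, 2.09], [-1.27, 1.32], [0.08, 2.57], [-1.32, 4.46], [0.12, 2], [-2.74, 2.74]. Speed limits (rad/s): [2.22, 2.22, 3.01, 3.01, 3.14, 3.14, 3.14].

## Interface

Orientations are given as a rotation vector (axis times angle).
In Python, from cell import observe, get_image, calibration, sign_off, look_for, regions_of, landmark_of gives the robot as it stands.
- The arm moves only by the tool jog_arm, never from a script. Its argument "plan" is a list of rows, each an object with "offset": the shift along the tool's x, y, z normalised to -1 to 1, where 1 is 0.15 m, a list of three; "twist": the turn, a rotation vector about the tool's x, y, z normalised to -1 to 1, where 1 is 2 pi rad, a list of three; "fingers": the gripper command: -1 is shut, 1 is fully open, values between are in proportion. In form: [{"offset": [x, y, z], "twist": [ax, ay, az], "fingers": fingers}, ...]. A call has 1 to 20 rows; each row is the pose to reach, as a shift and turn from the pose commanded when the call began, along the tool's axes at that moment, turning the shorter way round; what a row does not reach only later rows make up. A row lasts 1/8 s, in which the tool goes at most 62.5 mm and 10.7 degrees, less where a joint would pass 70% of its speed; a pose out of reach is approached as far as the arm can. A call with a number of a shift or a turn outside -1 to 1 is refused whole. A call with a gripper value outside its range is refused whole. The fingers move at their own pace and stop on an object; "newtons" is the grip in N (left out, the last holds). Time passes only in rows, so rows that repeat a pose let the fingers close. It gives the time, the measured TCP pose, the force, the opening and the grip force at its end, in the units of the state.
- observe(): the state, without advancing time (a new reading comes with each control period).
- get_image(name): name is "scene" or "top" or "wrist"; returns the picture (400x640x3 uint8, red, green, blue); there is no depth.
- calibration(name): a dict with "fov_y" (degrees; the focal length in pixels is half the picture's height over the tangent of half this angle, whatever the lens; pixels are square), "cx", "cy" (the principal point, pixels), "position" and "attitude" of the camera in the world. Camera axes: x right, y down, z forward; pixel columns grow to the right and rows downward; lengths in m; the calibration is good to about 2 mm. The wrist camera is an equidistant fisheye: a pixel r from the principal point sees the ray r / f radians off the axis. A picture is of the moment at which its call begins: read the wrist's pose just before it. calibration takes no time and is no camera call; for the wrist camera it gives the pose at the moment of the call.
- sign_off(): hands the job in; it is judged then, once.
Trained networks look in the newest picture that a camera, given by its name, has taken for a name from the list of things; names that differ only in an ending like _2 or _b are one class to them, and where a whole thing is asked for, a point or a joint stands for the part that bears it (a point fixed in the world has none). Each returns a list of dicts, best first, with "conf" (0 to 1); they miss things now and then, are a little off and sometimes report something else, mostly with a low value. They report only what shows in the picture. A call takes as long as a camera call.
- look_for(thing, camera): "box" ([left, top, width, height] as shares, 0 to 1, of the picture: columns of its width, rows of its height, round what is visible of it).
- regions_of(thing, camera): "region" (400x640 bool, what is visible of it) and "box" ([left, top, width, height] as shares, 0 to 1, of the picture: columns of its width, rows of its height, round what is visible of it).
- landmark_of(thing, camera): "at" ([row, column] as shares, 0 to 1, of the picture: columns of its width, rows of its height: a listed point, or the origin of a listed thing).
The state is a dict: "clock": time; "joints": joint angles; "dq": joint speeds; "joint_efforts": joint torques, N m; "position": TCP position; "ee_rot": TCP orientation; "force": force on the tool from outside, world axes, zero at the start; "ft_torque": the same for the moment, N m; "width": opening from 0.0 (shut) to 1.0 (fully open); "gripper_force": force on a finger pad.
Only numpy, scipy, OpenCV 4.12 (cv2) and the standard library are available. Lean on these libraries where they do the work, as an engineer would, in place of code of your own. Each camera call takes 0.05 s, during which the arm holds its last target. There are 200 camera calls.

## Working session

There is one attempt and no reset: what is moved stays moved. The work goes in short steps, Python scripts to look and compute and a tool call to move; the robot and the scene stay as the last step left them, time stands still between calls to the robot, and variables do not carry over. Pictures are saved under pics/ and viewed, at most 10 in all, crops included, and the job is handed in when it is done.

Besides the shell and the picture viewer there is one more tool, called after "Call:" in YAML: its name, and indented under it one key for each argument. jog_arm: Moves the arm, as the interface text tells. Scaled input: -1 to 1 covers 0.15 m each way for a shift and 2 pi rad each way for a turn. Its arguments: {"type":"object","properties":{"plan":{"type":"array","items":{"type":"object","properties":{"offset":{"type":"array","items":{"type":"number","minimum":-1,"maximum":1}},"twist":{"type":"array","items":{"type":"number","minimum":-1,"maximum":1}},"fingers":{"type":"number"}}}},"newtons":{"type":"number"}},"required":["plan"]}

```bash
ls; mkdir -p pics
cat > h.py <<'E'
import numpy as np, cv2
from cell import *
from scipy.spatial.transform import Rotation as R
def att(a):
    a=np.array(a,float)
    if a.shape==(3,3): return a
    return (R.from_rotvec(a) if a.size==3 else R.from_quat(a)).as_matrix()
def ray(cal,px,cam):
    f=200/np.tan(np.radians(cal['fov_y'])/2); d=np.array([px[0]-cal['cx'],px[1]-cal['cy']])
    if cam=='wrist':
        r=np.hypot(*d);t=r/f;v=np.array([*(np.sin(t)*d/max(r,1e-9)),np.cos(t)])
    else: v=np.array([d[0]/f,d[1]/f,1])
    v=att(cal['attitude'])@v
    return np.array(cal['position'],float),v/np.linalg.norm(v)
def tri(rays):
    A=0;b=0
    for p,v in rays:
        M=np.eye(3)-np.outer(v,v);A=A+M;b=b+M@p
    x=np.linalg.solve(A,b);return x,[np.linalg.norm((np.eye(3)-np.outer(v,v))@(x-p)) for p,v in rays]
def save(im,n,k=1): cv2.imwrite('pics/'+n,cv2.resize(im[:,:,::-1],None,fx=k,fy=k))
def lm(t,cam):
    r=landmark_of(t,cam); return [(np.array([q['at'][1]*640,q['at'][0]*400]),q['conf']) for q in r[:2]]
def atz(ry,z): p,v=ry; return p+v*(z-p[2])/v[2]
E
python3 - <<'E'
from h import *
print(observe())
ims={c:get_image(c) for c in('scene','top')}
for c in ims: save(ims[c],c+'0.png'); print(c,calibration(c))
print(calibration('wrist'))
for t in['stand','hub','top_bar','kick_hinge','kick_foot','knob_grip']:
    L={c:lm(t,c) for c in ims}
    print(t,{c:[(p.round(1),round(k,2)) for p,k in L[c]] for c in L})
    if all(L.values()): print(tri([ray(calibration(c),L[c][0][0],c) for c in ims]))
E
```

```text
pics
{'clock': 0.0, 'joints': array([-1.30660602,  0.43522337,  0.02494959,  1.57409729, -0.01158902,
        1.1340323 , -0.07510443]), 'dq': array([-0.00127471, -0.00180194,  0.00149014, -0.00017513, -0.00165593,
       -0.00035159,  0.00234787]), 'joint_efforts': array([-4.67650116e-04, -6.67862034e+01,  9.84622948e-01, -3.14454782e+01,
       -6.05442119e-02,  4.31448966e-02,  1.67554613e-04]), 'position': array([0.22400228, 0.58294485, 0.24294439]), 'ee_rot': array([-5.72975817e-01, -3.08874666e+00,  2.52670377e-03]), 'force': array([-0.56940601, -0.69794568, -0.16639881]), 'ft_torque': array([-0.01133833,  0.01812365,  0.0053603 ]), 'gripper_force': 0.0, 'width': 1.0002659446825222}
scene {'fov_y': 51.95608879919028, 'cx': 322.4541590593943, 'cy': 202.70321843299484, 'position': array([-0.04093881, -0.49042988,  0.71727469]), 'attitude': array([-2.01728145,  1.02702883, -0.51215675])}
top {'fov_y': 54.59871455266286, 'cx': 317.96033293776765, 'cy': 195.07179359576085, 'position': array([ 0.51155066, -0.02764481,  0.98504785]), 'attitude': array([-2.19182355,  2.13899766, -0.077
[... 851 characters left out ...]
oat64(0.0014467286647115978), np.float64(0.001446728664711674)])
kick_hinge {'scene': [(array([295.5, 201.9]), 0.88)], 'top': [(array([291.4, 195.7]), 0.71)]}
(array([0.58890062, 0.05218834, 0.09873273]), [np.float64(0.0009301119798506942), np.float64(0.0009301119798508222)])
kick_foot {'scene': [(array([269.3, 197. ]), 0.66)], 'top': [(array([276.3, 224.1]), 0.75)]}
(array([0.52307544, 0.07834806, 0.14162318]), [np.float64(0.0003174433836957447), np.float64(0.0003174433836956783)])
knob_grip {'scene': [(array([316. , 215.4]), 0.83)], 'top': [(array([331.2, 211.1]), 0.66)]}
(array([ 0.55425472, -0.03931175,  0.12073697]), [np.float64(0.0014800679238371182), np.float64(0.001480067923837116)])
```

View pics/scene0.png

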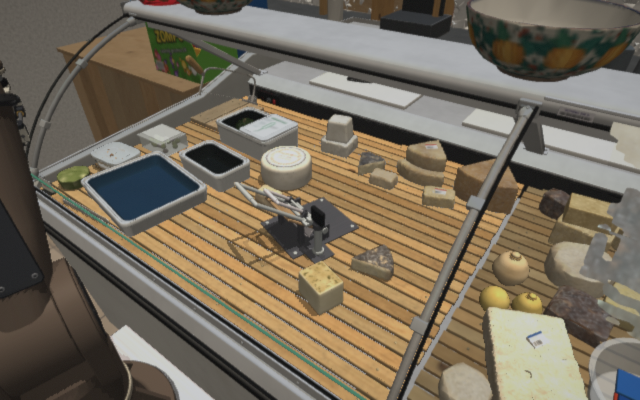

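View pics/top0.png

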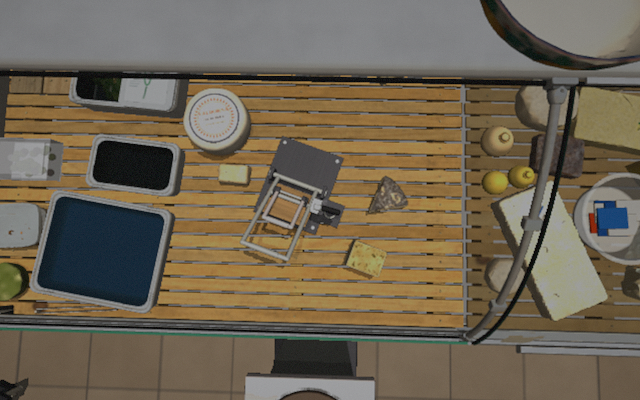

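The scene picture shows the stand at about (300,215) with the frame lying towards the robot. Cheeses sit at (320,290) and (373,262), and a shelf runs overhead at the back. The top picture shows the top bar at about (262,250) and the knob at (325,210). I'll fit the stand pose next and check the shelf clearance.

```bash
cat >> h.py <<'E'
from scipy.optimize import least_squares
MP={'hub':(0,0,.035),'top_bar':(-.169,0,.176),'kick_foot':(-.105,0,.143),'kick_hinge':(-.036,0,.085),'knob_grip':(-.04,-.1,.123)}
def S2W(s,p): # s=(x,y,yaw)
    c,n=np.cos(s[2]),np.sin(s[2]); return np.array([s[0]+c*p[0]-n*p[1],s[1]+n*p[0]+c*p[1],p[2]])
def fitstand(obs,s0=(.63,.045,-.33)):  # obs: (name, ray, weight)
    def e(s):
        r=[]
        for n,(p,v),w in obs:
            d=S2W(s,MP[n])-p; r.append(w*(d-v*(d@v)))
        return np.concatenate(r)
    q=least_squares(e,s0,loss='soft_l1',f_scale=.004); return q.x,np.linalg.norm(e(q.x).reshape(-1,3),axis=1)
def go(wps,tool0=None):
    """wps: list of (world pos, rotmatrix) -> offset/twist for jog"""
    o=observe(); R0=R.from_rotvec(o['ee_rot']).as_matrix()
    for p,M in wps:
        print((R0.T@(np.array(p)-o['position'])/.15).round(3),(R.from_matrix(R0.T@M).as_rotvec()/(2*np.pi)).round(4))
def down(yaw): # tool z down, tool y along world azimuth yaw
    y=np.array([np.cos(yaw),np.sin(yaw),0]); z=np.array([0,0,-1.]); return np.column_stack([np.cross(y,z),y,z])
E
python3 - <<'E'
from h import *
c1,c2=calibration('scene'),calibration('top')
for a,b in [((527,105),(557,87)),((128,10),(5,73)),((322,57),(300,74))]: print(tri([ray(c1,a,'scene'),ray(c2,b,'top')]))
obs=[]
for c,L in {'scene':dict(hub=(308.3,217.2),top_bar=(243.6,197.4),kick_foot=(269.3,197),kick_hinge=(295.5,201.9),knob_grip=(316,215.4)),'top':dict(hub=(296.6,182.2),top_bar=(261.9,252.2),kick_foot=(276.3,224.1),kick_hinge=(291.4,195.7),knob_grip=(331.2,211.1))}.items():
    for n in L: obs.append((n,ray(calibration(c),L[n],c),1))
s,e=fitstand(obs); print(s,(e*1000).round(1)); 
for n in MP: print(n,S2W(s,MP[n]).round(4))
# what lies along the way, in wrist frame
k=S2W(s,MP['knob_grip']); M=down(s[2])
p0=observe()['position']
go([(p0+(k+[0,0,.14]-p0)*t,M) for t in(.25,.5,1)])
E
```

```text
(array([ 0.73732413, -0.37517145,  0.41264042]), [np.float64(0.003248967270938204), np.float64(0.003248967270938199)])
(array([0.63469427, 0.47297266, 0.48366453]), [np.float64(0.09864193250562785), np.float64(0.09864193250562774)])
(array([0.72070447, 0.03398408, 0.43504367]), [np.float64(0.026536784924773738), np.float64(0.02653678492477374)])
[ 0.6238972   0.04348511 -0.32843152] [3.8 7.4 2.  9.6 2.1 5.2 4.1 1.9 2.6 2.5]
hub [0.6239 0.0435 0.035 ]
top_bar [0.4639 0.098  0.176 ]
kick_foot [0.5245 0.0774 0.143 ]
kick_hinge [0.5898 0.0551 0.085 ]
knob_grip [ 0.5538 -0.0383  0.123 ]
[-0.884 -0.77  -0.032] [-0.      0.      0.2439]
[-1.769 -1.54  -0.064] [-0.      0.      0.2439]
[-3.538 -3.08  -0.128] [-0.      0.      0.2439]
```

Call:
jog_arm:
  plan:
    - {"offset":[-0.9,-0.8,-0.15],"twist":[0,0,0],"fingers":1}
    - {"offset":[-0.9,-0.8,-0.15],"twist":[0,0,0],"fingers":1}
    - {"offset":[-0.9,-0.8,-0.15],"twist":[0,0,0],"fingers":1}

```text
clock: 1.08
position: [0.3082, 0.421, 0.2666]
ee_rot: [0.574, 3.088, 0.001]
force: [1.5, -0.4, -0.9]
width: 1.001
gripper_force: 0.0
```

Call:
jog_arm:
  plan:
    - {"offset":[-0.9,-0.8,0],"twist":[0,0,0],"fingers":0}
    - {"offset":[-0.9,-0.8,0],"twist":[0,0,0],"fingers":0}
    - {"offset":[-0.9,-0.8,0],"twist":[0,0,0],"fingers":0}

```text
clock: 1.45
position: [0.391, 0.2604, 0.2666]
ee_rot: [0.574, 3.088, 0.001]
force: [0.2, 0.2, -0.1]
width: 0.722
gripper_force: 0.0
```

Call:
jog_arm:
  plan:
    - {"offset":[-0.9,-0.8,0],"twist":[0,0,0.06],"fingers":0}
    - {"offset":[-0.9,-0.8,0],"twist":[0,0,0.12],"fingers":0}
    - {"offset":[-0.9,-0.8,0],"twist":[0,0,0.18],"fingers":0}
    - {"offset":[-0.9,-0.8,0],"twist":[0,0,0.244],"fingers":0}
    - {"offset":[-0.9,-0.8,0],"twist":[0,0,0.244],"fingers":0}
    - {"offset":[-0.9,-0.8,0],"twist":[0,0,0.244],"fingers":0}
    - {"offset":[-0.9,-0.8,0],"twist":[0,0,0.244],"fingers":0}
    - {"offset":[-0.9,-0.8,0],"twist":[0,0,0.244],"fingers":0}

```text
clock: 2.45
position: [0.4731, 0.1021, 0.2664]
ee_rot: [-2.531, -1.862, -0.001]
force: [0.3, -0.3, 0.6]
width: 0.499
gripper_force: 0.0
```

```bash
cat > look.py <<'E'
from h import *
import sys,pickle,os
cal=calibration('wrist'); im=get_image('wrist'); save(im,sys.argv[1])
obs=pickle.load(open('obs.pkl','rb')) if os.path.exists('obs.pkl') else []
for n in sys.argv[2].split(','):
    L=lm(n,'wrist'); print(n,[(p.round(0),round(k,2)) for p,k in L])
    if L and L[0][1]>.4: obs.append((n,ray(cal,L[0][0],'wrist'),2))
pickle.dump(obs,open('obs.pkl','wb'))
if len(obs)>2:
    s,e=fitstand(obs,(.624,.0435,-.328)); print(s,[(o[0],round(x*500,1)) for o,x in zip(obs,e)])
    for n in MP:
        r=[o[1] for o in obs if o[0]==n]
        print(n,'model',S2W(s,MP[n]).round(4),'tri',tri(r)[0].round(4) if len(r)>1 else '')
    k=S2W(s,MP['knob_grip']); go([(k+[0,0,.15],down(s[2])),(k+[0,0,.008],down(s[2]))])
E
python3 look.py w1.png hub,top_bar,kick_foot,kick_hinge,knob_grip
```

```text
hub [(array([444., 190.]), 0.58)]
top_bar [(array([314., 220.]), 0.71)]
kick_foot [(array([384., 212.]), 0.88)]
kick_hinge [(array([434., 194.]), 0.71)]
knob_grip []
[ 0.62472762  0.04191093 -0.33704456] [('hub', np.float64(2.0)), ('top_bar', np.float64(0.7)), ('kick_foot', np.float64(1.2)), ('kick_hinge', np.float64(3.5))]
hub model [0.6247 0.0419 0.035 ] tri 
top_bar model [0.4652 0.0978 0.176 ] tri 
kick_foot model [0.5256 0.0766 0.143 ] tri 
kick_hinge model [0.5908 0.0538 0.085 ] tri 
knob_grip model [ 0.5539 -0.0392  0.123 ] tri 
[-0.747  0.788 -0.045] [ 0.     -0.      0.0071]
[-0.747  0.788  0.902] [ 0.     -0.      0.0071]
```

View pics/w1.png

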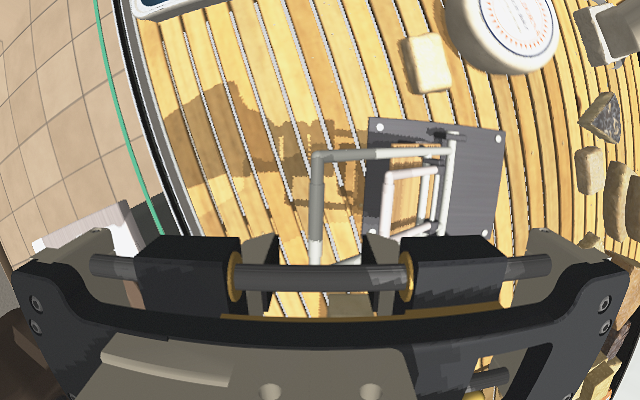

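The wrist picture shows the left frame tube and bar corner at (315,160) and the kickstand at (385-440,180). The knob is hidden behind the gripper, so I'll move over it.

Call:
jog_arm:
  plan:
    - {"offset":[-0.75,0.79,-0.1],"twist":[0,0,0.007],"fingers":0}
    - {"offset":[-0.75,0.79,-0.1],"twist":[0,0,0.007],"fingers":0}
    - {"offset":[-0.75,0.79,-0.1],"twist":[0,0,0.007],"fingers":0}
    - {"offset":[-0.75,0.79,-0.1],"twist":[0,0,0.007],"fingers":0}

```text
clock: 3.25
position: [0.5545, -0.0438, 0.2815]
ee_rot: [2.566, 1.808, -0.0]
force: [-0.1, 0.5, -0.2]
width: 0.5
gripper_force: 0.0
```

```bash
python3 look.py w2.png hub,top_bar,kick_foot,kick_hinge,knob_grip
python3 - <<'E'
from h import *
import json
for c in('scene','top'):
    im=get_image(c); print(c,[(p.round(0),round(k,2)) for p,k in lm('knob_grip',c)])
    (x0,y0)=(240,150) if c=='scene' else (250,140)
    cv2.imwrite(f'pics/{c}_c1.png',cv2.resize(im[y0:y0+130,x0:x0+130,::-1],None,fx=4,fy=4))
E
```

```text
hub [(array([382., 250.]), 0.69), (array([352.,  92.]), 0.64)]
top_bar [(array([166.,  88.]), 0.56)]
kick_foot [(array([245.,  86.]), 0.68)]
kick_hinge [(array([319.,  85.]), 0.75)]
knob_grip [(array([322., 187.]), 0.75)]
[ 0.62422078  0.04129646 -0.34143571] [('hub', np.float64(1.3)), ('top_bar', np.float64(0.9)), ('kick_foot', np.float64(0.8)), ('kick_hinge', np.float64(4.2)), ('hub', np.float64(191.6)), ('top_bar', np.float64(1.0)), ('kick_foot', np.float64(0.5)), ('kick_hinge', np.float64(5.4)), ('knob_grip', np.float64(4.6))]
hub model [0.6242 0.0413 0.035 ] tri [0.5434 0.0914 0.3955]
top_bar model [0.465  0.0979 0.176 ] tri [0.4661 0.0984 0.1779]
kick_foot model [0.5253 0.0765 0.143 ] tri [0.525 0.076 0.144]
kick_hinge model [0.5903 0.0534 0.085 ] tri [0.5901 0.0585 0.0908]
knob_grip model [ 0.553  -0.0395  0.123 ] tri 
[-0.006  0.001  0.054] [-0.0001 -0.0001  0.0006]
[-6.000e-03  1.000e-03  1.001e+00] [-0.0001 -0.0001  0.0006]
scene [(array([316., 218.]), 0.86)]
top []
```

View pics/w2.png

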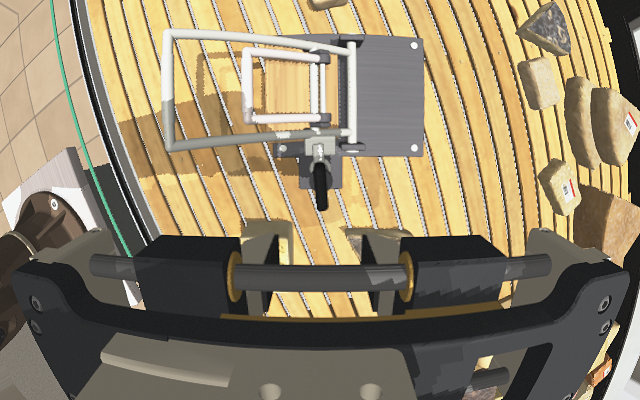

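The wrist picture shows the knob's black grip from (319,163) to (322,208), lying along the tool x axis and centred in column between the fingers.

Run:
```python
from h import *
import pickle
cs,ct,cw=calibration('scene'),calibration('top'),calibration('wrist')
rw=ray(cw,(322,187),'wrist')
print(tri([ray(cs,(316,216.5),'scene'),ray(ct,(331,211),'top'),rw]),atz(rw,.123))
im=cv2.imread('pics/w2.png'); g=im.max(2)<60
ys,xs=np.nonzero(g[150:215,300:345]); xs+=300; ys+=150
print(xs.min(),xs.max(),ys.min(),ys.max(),len(xs))
for y in range(155,215,5): 
    r=xs[ys==y]; print(y,(r.min(),r.max()) if len(r) else '',end=' ')
P=np.array([atz(ray(cw,(x,y),'wrist'),.138)[:2] for x,y in zip(xs,ys)])
m=P.mean(0);u,sv,vt=np.linalg.svd(P-m);print(m,vt[0],np.degrees(np.arctan2(vt[0][1],vt[0][0])), np.ptp((P-m)@vt.T,axis=0))
```

```text
(array([ 0.55537559, -0.03792896,  0.11560526]), [np.float64(0.0011985929417335955), np.float64(0.00216590496758302), np.float64(0.0011931313275809759)]) [ 0.55621677 -0.03517991  0.123     ]
312 330 156 210 580
155  160  165 (np.int64(315), np.int64(324)) 170 (np.int64(314), np.int64(326)) 175 (np.int64(313), np.int64(330)) 180 (np.int64(313), np.int64(326)) 185 (np.int64(314), np.int64(327)) 190 (np.int64(315), np.int64(326)) 195 (np.int64(316), np.int64(326)) 200 (np.int64(316), np.int64(326)) 205 (np.int64(317), np.int64(327)) 210 (np.int64(319), np.int64(323)) [ 0.55629451 -0.02990186] [-0.27234074 -0.96220087] -105.80360214743165 [0.05246915 0.01668361]
```

View pics/scene_c1.png

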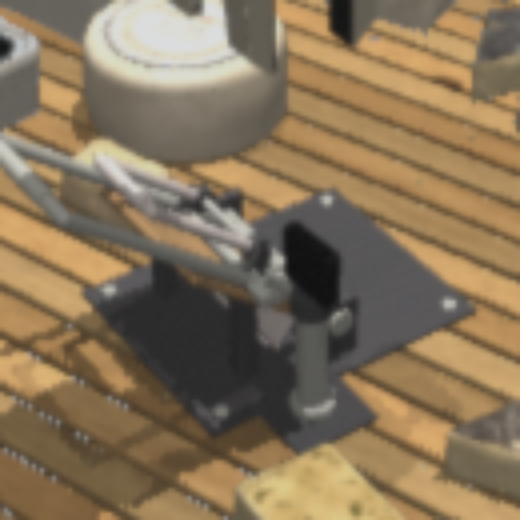

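The scene crop shows the black grip upright on its post, centred at about (310,265) in the crop. The tongue reaches over the frame lug.

Run:
```python
from h import *
go([([.5548,-.0382,.127],down(-.28))])
```

```text
[0.011 0.006 1.029] [ 0.     -0.     -0.0094]
```

Call:
jog_arm:
  plan:
    - {"offset":[0.01,0.006,0.5],"twist":[0,0,-0.009],"fingers":0}
    - {"offset":[0.01,0.006,0.8],"twist":[0,0,-0.009],"fingers":0}
    - {"offset":[0.01,0.006,1.0],"twist":[0,0,-0.009],"fingers":0}
    - {"offset":[0.01,0.006,1.0],"twist":[0,0,-0.009],"fingers":-0.3}
    - {"offset":[0.01,0.006,1.0],"twist":[0,0,-0.009],"fingers":-1}
    - {"offset":[0.01,0.006,1.0],"twist":[0,0,-0.009],"fingers":-1}
    - {"offset":[0.01,0.006,1.0],"twist":[0,0,-0.009],"fingers":-1}
    - {"offset":[0.01,0.006,1.0],"twist":[0,0,-0.009],"fingers":-1}
  newtons: 15

```text
clock: 4.75
position: [0.5569, -0.0393, 0.1327]
ee_rot: [2.511, 1.884, 0.005]
force: [3.7, -1.5, 6.9]
width: 0.133
gripper_force: 15.0
```

Call:
jog_arm:
  plan:
    - {"offset":[0,0.015,0],"twist":[0,0,-0.025],"fingers":-1}
    - {"offset":[0,0.015,0],"twist":[0,0,-0.05],"fingers":-1}
    - {"offset":[0,0.015,0],"twist":[0,0,-0.075],"fingers":-1}
    - {"offset":[0,0.015,0],"twist":[0,0,-0.1],"fingers":-1}
    - {"offset":[0,0.015,0],"twist":[0,0,-0.125],"fingers":-1}
    - {"offset":[0,0.015,0],"twist":[0,0,-0.15],"fingers":-1}
    - {"offset":[0,0.015,0],"twist":[0,0,-0.175],"fingers":-1}
    - {"offset":[0,0.015,0],"twist":[0,0,-0.2],"fingers":-1}
    - {"offset":[0,0.015,0],"twist":[0,0,-0.225],"fingers":-1}
    - {"offset":[0,0.015,0],"twist":[0,0,-0.248],"fingers":-1}
    - {"offset":[0,0.015,0],"twist":[0,0,-0.248],"fingers":-1}
    - {"offset":[0,0.015,0],"twist":[0,0,-0.248],"fingers":-1}

```text
clock: 6.25
position: [0.5569, -0.0396, 0.1325]
ee_rot: [0.464, 3.107, 0.001]
force: [-3.1, -0.4, 12.8]
width: 0.131
gripper_force: 15.1
```

Run:
```python
from h import *
o=observe();print(o['force'],o['ft_torque'],o['joints'].round(2));M=R.from_rotvec(o['ee_rot']).as_matrix();print(np.arctan2(M[1,1],M[0,1])+0.338)
```

```text
[-3.14981214 -0.40184406 12.84322971] [ 0.16835974  0.79589222 -0.25894193] [-0.09  0.45  0.09  1.87 -0.05  0.83  1.3 ]
1.6120586640561767
```

Call:
jog_arm:
  plan:
    - {"offset":[0,0,-0.01],"twist":[0,0,-0.012],"fingers":-1}
    - {"offset":[0,0,-0.01],"twist":[0,0,-0.012],"fingers":-1}

```text
clock: 6.5
position: [0.5566, -0.0395, 0.1327]
ee_rot: [-0.347, -3.121, -0.0]
force: [-1.0, 0.8, 0.4]
width: 0.141
gripper_force: 15.7
```

Run:
```python
from h import *
o=observe();print(o['force'],o['ft_torque'],o['position']);M=R.from_rotvec(o['ee_rot']).as_matrix();print(np.arctan2(M[1,1],M[0,1])+0.338)
im=get_image('scene');cv2.imwrite('pics/sc2.png',cv2.resize(im[150:280,240:370,::-1],None,fx=4,fy=4))
```

```text
[-1.01082115  0.84588867  0.41329779] [ 0.21292512  0.0755339  -0.3541143 ] [ 0.55656743 -0.03947622  0.13268285]
1.6872973571483663
```

View pics/sc2.png

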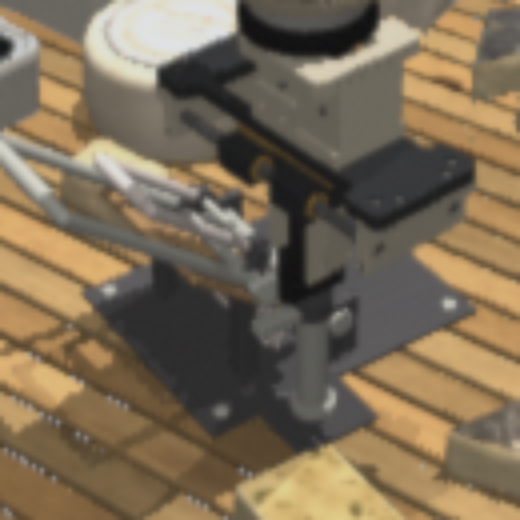

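The crop shows the gripper over the turned knob at (310,260). The frame is still lying, and the rising torque with slight slip means the knob is at its stop. I'll release, rise and turn back.

Call:
jog_arm:
  plan:
    - {"offset":[0,0,0],"twist":[0,0,0.008],"fingers":-0.4}
    - {"offset":[0,0,0],"twist":[0,0,0.008],"fingers":-0.4}
    - {"offset":[0,0,0],"twist":[0,0,0.008],"fingers":-0.4}
    - {"offset":[0,0,-0.4],"twist":[0,0,0.008],"fingers":-0.4}
    - {"offset":[0,0,-0.7],"twist":[0,0,0.03],"fingers":-0.4}
    - {"offset":[0,0,-0.7],"twist":[0,0,0.06],"fingers":-0.4}
    - {"offset":[0,0,-0.7],"twist":[0,0,0.09],"fingers":-0.4}
    - {"offset":[0,0,-0.7],"twist":[0,0,0.12],"fingers":-0.4}
    - {"offset":[0,0,-0.7],"twist":[0,0,0.15],"fingers":-0.4}
    - {"offset":[0,0,-0.7],"twist":[0,0,0.18],"fingers":-0.4}
    - {"offset":[0,0,-0.7],"twist":[0,0,0.21],"fingers":-0.4}
    - {"offset":[0,0,-0.7],"twist":[0,0,0.24],"fingers":-0.4}
    - {"offset":[0,0,-0.7],"twist":[0,0,0.268],"fingers":-0.4}
    - {"offset":[0,0,-0.7],"twist":[0,0,0.268],"fingers":-0.4}

```text
clock: 8.3
position: [0.557, -0.0395, 0.2377]
ee_rot: [2.558, 1.824, -0.0]
force: [-0.6, 0.0, 0.3]
width: 0.298
gripper_force: 0.0
```

```bash
python3 - <<'E'
import pickle
o=pickle.load(open('obs.pkl','rb'));o=[x for i,x in enumerate(o) if i!=4 and x[0]!='hub'];pickle.dump(o,open('obs.pkl','wb'))
E
python3 look.py w3.png top_bar,kick_foot,kick_hinge,knob_grip
python3 - <<'E'
from h import *
go([([.525,.0765,.20],down(-.338)),([.525,.0765,.15],down(-.338))])
E
```

```text
top_bar [(array([141.,  90.]), 0.8)]
kick_foot [(array([235.,  87.]), 0.71)]
kick_hinge [(array([322.,  88.]), 0.75), (array([351.,  93.]), 0.59)]
knob_grip [(array([321., 203.]), 0.74)]
[ 0.62597858  0.04473332 -0.31316629] [('top_bar', np.float64(1.2)), ('kick_foot', np.float64(1.8)), ('kick_hinge', np.float64(1.4)), ('top_bar', np.float64(2.0)), ('kick_foot', np.float64(1.5)), ('kick_hinge', np.float64(3.6)), ('knob_grip', np.float64(2.3)), ('top_bar', np.float64(1.3)), ('kick_foot', np.float64(2.3)), ('kick_hinge', np.float64(0.7)), ('knob_grip', np.float64(1.0))]
hub model [0.626  0.0447 0.035 ] tri 
top_bar model [0.4652 0.0968 0.176 ] tri [0.4659 0.098  0.1762]
kick_foot model [0.5261 0.0771 0.143 ] tri [0.5254 0.0756 0.1421]
kick_hinge model [0.5917 0.0558 0.085 ] tri [0.5907 0.0574 0.088 ]
knob_grip model [ 0.5571 -0.0381  0.123 ] tri [ 0.5556 -0.0458  0.0973]
[ 0.01  -0.003 -0.235] [-0.     -0.     -0.0029]
[ 0.01  -0.003  0.712] [-0.     -0.     -0.0029]
[ 0.663 -0.454  0.252] [-0.    -0.     0.001]
[ 0.663 -0.454  0.585] [-0.    -0.     0.001]
```

View pics/w3.png

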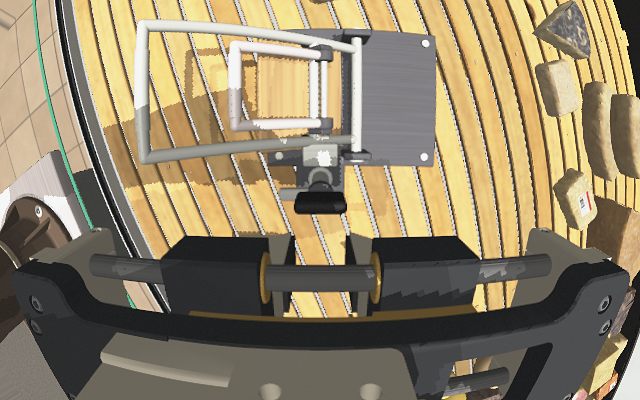

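The wrist picture shows the grip now lying along the stand's x axis at (320,203), so the knob is turned. The kickstand foot is at (235,87) and the top bar at (141,90). I'll go to the foot now.

Run:
```python
from h import *
s=(.6262,.0432,-.325)
go([(S2W(s,(-.105,0,.20)),down(s[2])),(S2W(s,(-.105,0,.149)),down(s[2]))])
H=np.array([-.036,.085])
f=lambda t:H+.09*np.array([-np.cos(t+.698),np.sin(t+.698)])
for t in np.arange(0,1.45,.15): print(round(t,2),((f(t)-f(0))*[1,-1]/.15).round(3),f(t).round(3))
```

```text
[ 0.668 -0.444  0.252] [-0.    -0.    -0.001]
[ 0.668 -0.444  0.592] [-0.    -0.    -0.001]
0.0 [ 0. -0.] [-0.105  0.143]
0.15 [ 0.063 -0.064] [-0.096  0.152]
0.3 [ 0.134 -0.119] [-0.085  0.161]
0.45 [ 0.213 -0.162] [-0.073  0.167]
0.6 [ 0.298 -0.192] [-0.06   0.172]
0.75 [ 0.386 -0.21 ] [-0.047  0.174]
0.9 [ 0.476 -0.214] [-0.034  0.175]
1.05 [ 0.565 -0.205] [-0.02   0.174]
1.2 [ 0.653 -0.183] [-0.007  0.17 ]
1.35 [ 0.735 -0.147] [0.005 0.165]
```

Call:
jog_arm:
  plan:
    - {"offset":[0.67,-0.44,0],"twist":[0,0,0],"fingers":-0.4}
    - {"offset":[0.67,-0.44,0],"twist":[0,0,0],"fingers":-0.4}
    - {"offset":[0.67,-0.44,0],"twist":[0,0,0],"fingers":-0.4}
    - {"offset":[0.67,-0.44,0.25],"twist":[0,0,0],"fingers":-0.4}
    - {"offset":[0.67,-0.44,0.25],"twist":[0,0,0],"fingers":-0.4}

```text
clock: 9.18
position: [0.5261, 0.0761, 0.1985]
ee_rot: [-2.558, -1.821, 0.007]
force: [0.1, -0.5, 1.0]
width: 0.298
gripper_force: 0.0
```

Run:
```python
from h import *
s=(.6262,.0432,-.325)
go([(S2W(s,(-.105,0,.149)),down(s[2]))])
save(get_image('wrist'),'w4.png')
```

```text
[0.006 0.003 0.33 ] [-0.0006  0.0004 -0.0013]
```

View pics/w4.png

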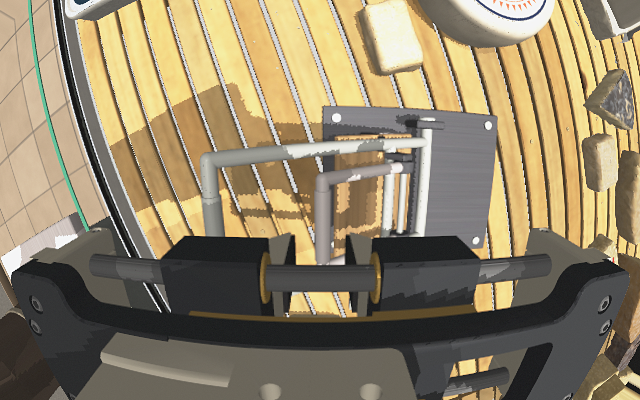

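The foot bar is at about (322,220), midway between the fingers at columns 292 and 348. I'll descend and cage it.

Call:
jog_arm:
  plan:
    - {"offset":[0,0,0.2],"twist":[0,0,0],"fingers":-0.4}
    - {"offset":[0,0,0.33],"twist":[0,0,0],"fingers":-0.4}
    - {"offset":[0,0,0.33],"twist":[0,0,0],"fingers":-0.4}
    - {"offset":[0,0,0.33],"twist":[0,0,0],"fingers":-0.69}
    - {"offset":[0,0,0.33],"twist":[0,0,0],"fingers":-0.69}
    - {"offset":[0,0,0.33],"twist":[0,0,0],"fingers":-0.69}
  newtons: 5

```text
clock: 9.98
position: [0.5281, 0.0771, 0.1515]
ee_rot: [2.559, 1.821, 0.002]
force: [0.6, 0.5, -0.2]
width: 0.159
gripper_force: 0.0
```

Call:
jog_arm:
  plan:
    - {"offset":[0,0,0.02],"twist":[0,0,0],"fingers":-0.69}
    - {"offset":[0,0.03,-0.01],"twist":[0,0,0],"fingers":-0.69}
    - {"offset":[0,0.063,-0.044],"twist":[0,0,0],"fingers":-0.69}
    - {"offset":[0,0.1,-0.075],"twist":[0,0,0],"fingers":-0.69}
    - {"offset":[0,0.134,-0.1],"twist":[0,0,0],"fingers":-0.69}
    - {"offset":[0,0.213,-0.145],"twist":[0,0,0],"fingers":-0.69}
    - {"offset":[0,0.213,-0.145],"twist":[0,0,0],"fingers":-0.69}

```text
clock: 10.85
position: [0.5597, 0.0659, 0.1732]
ee_rot: [2.559, 1.819, 0.003]
force: [-1.5, 0.1, 0.0]
width: 0.152
gripper_force: 0.2
```

Run:
```python
from h import *
o=observe();print(o['position'],o['force'],o['width'],o['gripper_force'])
save(get_image('wrist'),'w5.png'); print(lm('kick_foot','wrist'),lm('top_bar','wrist'))
```

```text
[0.55966212 0.06585741 0.17321363] [-1.5443368   0.12148277  0.03784417] 0.1518834866485121 0.1525385957211256
[(array([316.096, 260.88 ]), 0.77), (array([364.096,  43.28 ]), 0.34)] [(array([148.8, 262.8]), 0.69)]
```

View pics/w5.png

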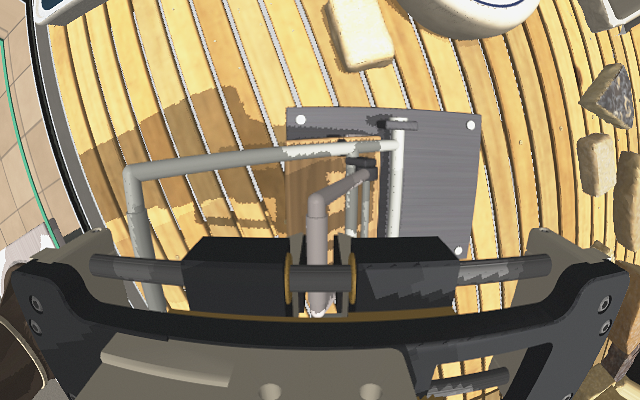

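The wrist picture shows the foot bar held between the fingers at about (318,230), with the legs rising. The frame hasn't moved. I'll carry the bar over centre.

Call:
jog_arm:
  plan:
    - {"offset":[0,0.085,-0.03],"twist":[0,0,0],"fingers":-0.69}
    - {"offset":[0,0.173,-0.048],"twist":[0,0,0],"fingers":-0.69}
    - {"offset":[0,0.263,-0.052],"twist":[0,0,0],"fingers":-0.69}
    - {"offset":[0,0.352,-0.043],"twist":[0,0,0],"fingers":-0.69}
    - {"offset":[0,0.44,-0.021],"twist":[0,0,0],"fingers":-0.69}
    - {"offset":[0,0.52,0.01],"twist":[0,0,0],"fingers":-0.69}
    - {"offset":[0,0.52,0.01],"twist":[0,0,0],"fingers":-0.69}

```text
clock: 11.88
position: [0.6322, 0.0403, 0.1703]
ee_rot: [2.56, 1.82, -0.001]
force: [0.5, -1.0, -0.3]
width: 0.154
gripper_force: 0.4
```

Call:
jog_arm:
  plan:
    - {"offset":[0,0,0],"twist":[0,0,0],"fingers":-0.1}
    - {"offset":[0,0,0],"twist":[0,0,0],"fingers":-0.1}
    - {"offset":[0,0,0],"twist":[0,0,0],"fingers":-0.1}
    - {"offset":[0,0,-0.2],"twist":[0,0,0],"fingers":-0.1}
    - {"offset":[0,0,-0.5],"twist":[0,0,0],"fingers":-0.1}
    - {"offset":[0,0,-0.5],"twist":[0,0,0],"fingers":-0.1}

```text
clock: 12.62
position: [0.6334, 0.0409, 0.2499]
ee_rot: [2.557, 1.82, 0.009]
force: [0.9, 0.1, -0.1]
width: 0.451
gripper_force: 0.0
```

Run:
```python
from h import *
o=observe();print(o['position'],o['force'],o['width'],o['joints'].round(2))
a=get_image('scene')[150:280,240:370,::-1]; b=get_image('top')[140:270,240:370,::-1]
cv2.imwrite('pics/sc3.png',cv2.resize(np.hstack([a,b]),None,fx=3,fy=3,interpolation=cv2.INTER_CUBIC))
for c in('scene',):
  print(lm('kick_foot',c),lm('top_bar',c))
s=(.6262,.0432,-.325)
go([(S2W(s,(-.169,0,.235)),down(s[2])),(S2W(s,(-.169,0,.176)),down(s[2]))])
```

```text
[0.63341958 0.04094183 0.24990138] [ 0.93523642  0.05280893 -0.08159518] 0.4505572020460054 [-0.42  0.46  0.41  1.57 -0.19  1.15 -0.31]
[(array([326.08, 196.52]), 0.76), (array([319.68, 297.52]), 0.26)] [(array([244.416, 194.08 ]), 0.94)]
[-0.007 -1.16   0.068] [-0.0003  0.0001 -0.0014]
[-0.007 -1.159  0.462] [-0.0003  0.0001 -0.0014]
```

View pics/sc3.png

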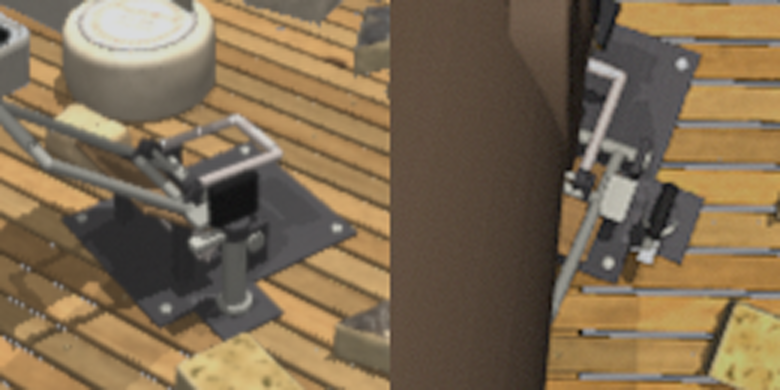

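The left half shows the kickstand open with its foot bar at (230,150) on the far side. The knob grip lies along x at (235,200). The frame is still lying. I'll go to the top bar next.

Call:
jog_arm:
  plan:
    - {"offset":[0,-0.6,-0.03],"twist":[0,0,0],"fingers":-0.3}
    - {"offset":[0,-1,-0.03],"twist":[0,0,0],"fingers":-0.3}
    - {"offset":[0,-1,0],"twist":[0,0,0],"fingers":-0.3}
    - {"offset":[0,-1,0],"twist":[0,0,0],"fingers":-0.3}
    - {"offset":[0,-1,0],"twist":[0,0,0],"fingers":-0.3}

```text
clock: 13.45
position: [0.4903, 0.0899, 0.2457]
ee_rot: [2.56, 1.821, -0.0]
force: [0.6, -0.1, -0.1]
width: 0.349
gripper_force: 0.0
```

Run:
```python
from h import *
s=(.6262,.0432,-.325)
cal=calibration('wrist'); get_image('wrist'); print(lm('top_bar','wrist'), lm('kick_foot','wrist'))
q=lm('top_bar','wrist')
if q: print('bar',atz(ray(cal,q[0][0],'wrist'),.176),S2W(s,MP['top_bar']))
get_image('scene'); get_image('top')
a,b=lm('kick_foot','scene'),lm('kick_foot','top'); print(a,b,S2W(s,(.053,0,.069)))
if a and b: print(tri([ray(calibration('scene'),a[0][0],'scene'),ray(calibration('top'),b[0][0],'top')]))
go([(S2W(s,(-.169,0,.176)),down(s[2]))])
```

```text
[(array([287.68, 219.72]), 0.95), (array([491.2 , 190.68]), 0.34)] [(array([489.472, 190.32 ]), 0.73), (array([422.976, 189.92 ]), 0.51)]
bar [0.46775221 0.09826405 0.176     ] [0.46604703 0.09716318 0.176     ]
[(array([324.992, 196.   ]), 0.76)] [(array([302.592, 163.68 ]), 0.87)] [0.67642549 0.02627663 0.069     ]
(array([0.6703576 , 0.02565081, 0.08028716]), [np.float64(0.004288287408247968), np.float64(0.004288287408247858)])
[-0.007 -0.167  0.466] [-0.      0.     -0.0015]
```

Call:
jog_arm:
  plan:
    - {"offset":[0,-0.16,0],"twist":[0,0,0],"fingers":-0.3}
    - {"offset":[0,-0.16,0.3],"twist":[0,0,0],"fingers":-0.3}
    - {"offset":[0,-0.16,0.47],"twist":[0,0,0],"fingers":-0.3}
    - {"offset":[0,-0.16,0.47],"twist":[0,0,0],"fingers":-0.3}
    - {"offset":[0,-0.16,0.47],"twist":[0,0,0],"fingers":-1}
    - {"offset":[0,-0.16,0.47],"twist":[0,0,0],"fingers":-1}
    - {"offset":[0,-0.16,0.47],"twist":[0,0,0],"fingers":-1}
    - {"offset":[0,-0.16,0.47],"twist":[0,0,0],"fingers":-1}
  newtons: 15

```text
clock: 14.85
position: [0.4682, 0.0981, 0.1764]
ee_rot: [2.559, 1.821, 0.004]
force: [1.1, -1.1, 7.3]
width: 0.124
gripper_force: 15.0
```

Run:
```python
from h import *
o=observe();print(o['position'],o['force'],o['width'],o['joints'].round(2))
s=(.6262,.0432,-.325); Rw=R.from_rotvec(o['ee_rot']).as_matrix()
bar=o['position']-.002*Rw[:,2]; d=bar-[s[0],s[1],.035]
c,n=np.cos(s[2]),np.sin(s[2]); ax=np.array([d[0]*c+d[1]*n,-d[0]*n+d[1]*c,d[2]])
print('bar in stand',ax,np.hypot(ax[0],ax[2]))
for t in np.linspace(0,.873,11):
    a=.873-t; print(round(t,2),((-.22*np.sin(a)+.169)/.15).round(3),(-(.22*np.cos(a)-.1414)/.15).round(3))
```

```text
[0.46816792 0.09806156 0.17640625] [ 1.11926263 -1.12922464  7.26429905] 0.12405582629841388 [-0.62  0.28  0.38  2.03 -0.13  0.85 -0.5 ]
bar in stand [-0.16728087  0.00152575  0.14340624] 0.22033664812112025
0.0 0.003 0.0
0.09 0.089 -0.094
0.17 0.184 -0.181
0.26 0.285 -0.259
0.35 0.393 -0.327
0.44 0.507 -0.386
0.52 0.625 -0.435
0.61 0.747 -0.474
0.7 0.872 -0.502
0.79 0.999 -0.518
0.87 1.127 -0.524
```

Call:
jog_arm:
  plan:
    - {"offset":[0,0.043,-0.048],"twist":[-0.004,0,0],"fingers":-1}
    - {"offset":[0,0.089,-0.094],"twist":[-0.008,0,0],"fingers":-1}
    - {"offset":[0,0.136,-0.138],"twist":[-0.012,0,0],"fingers":-1}
    - {"offset":[0,0.184,-0.181],"twist":[-0.016,0,0],"fingers":-1}
    - {"offset":[0,0.234,-0.221],"twist":[-0.02,0,0],"fingers":-1}
    - {"offset":[0,0.285,-0.259],"twist":[-0.024,0,0],"fingers":-1}
    - {"offset":[0,0.339,-0.294],"twist":[-0.028,0,0],"fingers":-1}
    - {"offset":[0,0.393,-0.327],"twist":[-0.032,0,0],"fingers":-1}
    - {"offset":[0,0.45,-0.358],"twist":[-0.036,0,0],"fingers":-1}
    - {"offset":[0,0.507,-0.386],"twist":[-0.04,0,0],"fingers":-1}
    - {"offset":[0,0.507,-0.386],"twist":[-0.04,0,0],"fingers":-1}
  newtons: 20

```text
clock: 16.23
position: [0.5396, 0.0729, 0.2338]
ee_rot: [2.386, 1.698, 0.216]
force: [-3.0, 2.5, 3.4]
width: 0.121
gripper_force: 20.0
```

```bash
cat > st.py <<'E'
from h import *
o=observe();print(o['position'],o['force'],o['width'],o['gripper_force'],o['joints'].round(2))
s=(.6262,.0432,-.325); Rw=R.from_rotvec(o['ee_rot']).as_matrix()
bar=o['position']-.002*Rw[:,2]; d=bar-[s[0],s[1],.035]
c,n=np.cos(s[2]),np.sin(s[2]); ax=np.array([d[0]*c+d[1]*n,-d[0]*n+d[1]*c,d[2]])
print('bar in stand',ax,np.hypot(ax[0],ax[2]),'th',.873+np.arctan2(ax[0],ax[2]))
th=.873+np.arctan2(ax[0],ax[2])
for t in np.linspace(th,.873,11)[1:]:
    a=.873-t; w=S2W(s,(-.22*np.sin(a),ax[1],.035+.22*np.cos(a))); print(round(t,3),(Rw.T@(w-bar)/.15).round(3))
E
python3 st.py
```

```text
[0.53958549 0.07294175 0.23377011] [-3.00179285  2.46075852  3.35459481] 0.1214775052114864 19.99817043542862 [-0.71  0.2   0.45  2.    0.08  0.76 -0.67]
bar in stand [-0.09207699  0.00053171  0.20070663] 0.22081966352872215 th 0.44288182891712813
0.486 [ 0.001  0.063 -0.004]
0.529 [ 0.001  0.126 -0.012]
0.572 [ 0.002  0.189 -0.016]
0.615 [ 0.002  0.252 -0.018]
0.658 [ 0.003  0.315 -0.017]
0.701 [ 0.003  0.378 -0.013]
0.744 [ 0.004  0.441 -0.006]
0.787 [0.004 0.503 0.003]
0.83 [0.005 0.565 0.014]
0.873 [0.006 0.626 0.029]
```

Call:
jog_arm:
  plan:
    - {"offset":[0,0.063,-0.008],"twist":[-0.003,0,0],"fingers":-1}
    - {"offset":[0,0.126,-0.012],"twist":[-0.006,0,0],"fingers":-1}
    - {"offset":[0,0.189,-0.016],"twist":[-0.009,0,0],"fingers":-1}
    - {"offset":[0,0.252,-0.018],"twist":[-0.012,0,0],"fingers":-1}
    - {"offset":[0,0.315,-0.017],"twist":[-0.015,0,0],"fingers":-1}
    - {"offset":[0,0.378,-0.013],"twist":[-0.018,0,0],"fingers":-1}
    - {"offset":[0,0.441,-0.006],"twist":[-0.021,0,0],"fingers":-1}
    - {"offset":[0,0.503,0.003],"twist":[-0.024,0,0],"fingers":-1}
    - {"offset":[0,0.565,0.014],"twist":[-0.024,0,0],"fingers":-1}
    - {"offset":[0,0.565,0.014],"twist":[-0.024,0,0],"fingers":-1}

```text
clock: 17.48
position: [0.6178, 0.0456, 0.2525]
ee_rot: [2.278, 1.62, 0.33]
force: [-0.1, 2.9, 0.6]
width: 0.119
gripper_force: 20.0
```

```bash
python3 st.py
python3 - <<'E'
from h import *
im={c:get_image(c) for c in('scene','top')}
for n in('top_bar','hub','kick_hinge','kick_foot'):
    L=[(c,lm(n,c)) for c in im]; print(n,[(c,[(p.round(1),round(k,2)) for p,k in q]) for c,q in L])
    if all(q for _,q in L): print(tri([ray(calibration(c),q[0][0],c) for c,q in L]))
E
```

```text
[0.61776031 0.04561697 0.252462  ] [-0.07416557  2.91817986  0.64079862] 0.11906193984344693 19.995251297950745 [-0.69  0.25  0.49  1.94  0.16  0.64 -0.68]
bar in stand [-0.00955297 -0.000397    0.2193022 ] 0.2195101703813075 th 0.8294667670959898
0.834 [ 0.     0.007 -0.001]
0.838 [0.    0.013 0.001]
0.843 [0.    0.019 0.004]
0.847 [0.    0.025 0.006]
0.851 [0.    0.031 0.008]
0.856 [0.    0.037 0.011]
0.86 [0.    0.043 0.013]
0.864 [0.    0.049 0.016]
0.869 [0.001 0.055 0.018]
0.873 [0.001 0.06  0.021]
top_bar [('scene', [(array([301.4, 146.8]), 0.62)]), ('top', [(array([285.6, 176.8]), 0.61), (array([242. , 174.1]), 0.29)])]
(array([0.61361787, 0.04965417, 0.24579952]), [np.float64(0.0012462809452759222), np.float64(0.0012462809452757919)])
hub [('scene', [(array([305.3, 143.8]), 0.38)]), ('top', [(array([295.3, 182.9]), 0.89)])]
(array([0.60035213, 0.0282454 , 0.26642486]), [np.float64(0.0022139151948187804), np.float64(0.0022139151948188077)])
kick_hinge [('scene', [(array([316.4, 193. ]), 0.92)]), ('top', [(array([298.8, 176.1]), 0.7)])]
(array([0.63769958, 0.03082688, 0.10672708]), [np.float64(0.005562729347105042), np.float64(0.005562729347105018)])
kick_foot [('scene', [(array([329.2, 211.1]), 0.37)]), ('top', [(array([304.1, 162.5]), 0.64)])]
(array([0.68490775, 0.02402557, 0.02106803]), [np.float64(0.006235429655103181), np.float64(0.006235429655103138)])
```

Call:
jog_arm:
  plan:
    - {"offset":[0,0.03,0.01],"twist":[0,0,0],"fingers":-1}
    - {"offset":[0,0.058,0.02],"twist":[0,0,0],"fingers":-1}
    - {"offset":[0,0.058,0.02],"twist":[0,0,0],"fingers":-1}
    - {"offset":[0,0.058,0.02],"twist":[0,0,0],"fingers":-1}
    - {"offset":[0,0.058,0.02],"twist":[0,0,0],"fingers":-1}
    - {"offset":[0,0.058,0.02],"twist":[0,0,0],"fingers":-1}
  newtons: 25

```text
clock: 18.73
position: [0.6255, 0.043, 0.2529]
ee_rot: [2.278, 1.621, 0.33]
force: [-0.3, 1.5, -2.6]
width: 0.12
gripper_force: 25.0
```

```bash
python3 st.py | head -3
python3 - <<'E'
from h import *
print(np.abs(observe()['dq']).max())
im=get_image('scene')
# kick opening: hinge and foot in the scene view vs what the model predicts for open
s=(.6262,.0432,-.325); c=calibration('scene'); f=200/np.tan(np.radians(c['fov_y'])/2)
def pj(p): q=att(c['attitude']).T@(p-c['position']); return (f*q[0]/q[2]+c['cx'],f*q[1]/q[2]+c['cy'])
for k in (2.2,2.4,2.618): print(k,np.round(pj(S2W(s,(.015+.09*np.sin(k),0,.095+.09*np.cos(k)))),1))
print('hinge',np.round(pj(S2W(s,(.015,0,.095))),1)); print(lm('kick_foot','scene'),lm('kick_hinge','scene'),[r['box'] for r in regions_of('kickstand','scene')[:1]])
E
```

```text
[0.62554245 0.0429799  0.25293152] [-0.32082742  1.53770269 -2.62217242] 0.11958086498579666 24.99330908060074 [-0.67  0.26  0.48  1.92  0.14  0.65 -0.66]
bar in stand [-0.00133502 -0.00041143  0.21977221] 0.2197762669866583 th 0.866925489940706
0.868 [ 0.     0.001 -0.001]
0.0018224192449272714
2.2 [334.8 201.9]
2.4 [331.2 207.4]
2.618 [326.6 212.7]
hinge [312.6 195.3]
[(array([326.272, 212.   ]), 0.41)] [(array([310.784, 192.6  ]), 0.72)] [[0.5028, 0.5112, 0.0194, 0.048]]
```

```bash
python3 -c "
from cell import *
print(sign_off())"
```

```text
the job is handed in; nothing more can be done
None
```

The job is handed in: the knob is turned to its stop, the kickstand is fully open, and the frame is gripped by its top bar, still and upright (about 0.87 rad measured against 0.873), with the cheeses left alone.

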